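Right a toppled oil bottle against the rack

ROBOT

A 6-joint arm with a two-finger parallel gripper is mounted at the origin on a cart in front of the work surface, level with it; the furniture and walls round the work are solid. World frame = base frame: x ahead of the robot, y to its left, z up, the work surface at z = 0. Lengths are in m, angles in rad, forces in N, time in s.
With the tool pointing down it reaches from about 0.3 to 0.775 m from the base axis. Payload 14.6 kg.
Tool frame: the origin (TCP) lies at the very end of the fingers, on their centre line; the grasp point (between the pads) lies 19 mm behind it; z points along the fingers, y is the line along which they close (so a half turn about z gives the same grasp; the last joint's range is limited). The gripper opens to 94 mm and grips with 3 to 60 N. Pads are 16 mm wide; open, the fingers measure 119 mm over their backs; the gripper's body (75 mm by 177 mm) begins 78 mm behind the grasp point.
Start: joints at [1.067, 0.3, 1.521, -0, 1.321, -0.067], TCP at [0.233, 0.498, 0.205] pointing down, gripper open.
Joint ranges: [-3.03, 3.03], [-0.79, 2.21], [0.23, 2.52], [-1.04, 4.18], [0, 3.07], [-2.55, 2.55]. Speed limits (rad/s): [2.22, 2.22, 2.57, 3.14, 3.14, 3.14].

INTERFACE

Orientations are given as [roll, pitch, yaw] about the fixed x, y, z axes, in that order (R = Rz(yaw) Ry(pitch) Rx(roll)).
In Python, from plant import robot gives the robot as it stands. The module is installed in compiled form; this text tells all that it offers.
- The arm moves only by the tool jog_arm, never from a script. Its argument "deltas" is a list of rows, each an object with "dr": the turn, a rotation vector about the world's x, y, z in degrees, a list of three; "linear": the shift along the world's x, y, z in m, a list of three; "grip": the closure, from 0 (fully open) to 1 (shut). In form: [{"dr": [rx, ry, rz], "linear": [tx, ty, tz], "grip": grip}, ...]. A call has 1 to 12 rows; each row shifts and turns the commanded pose from where the row before left it; what a row does not reach is not made up. A row lasts 1/8 s, in which the tool goes at most 62.5 mm and 10.7 degrees, less where a joint would pass 70% of its speed; a pose out of reach is approached as far as the arm can. A call with a gripper value outside its range is refused whole. The fingers move at their own pace and stop on an object; "grip_force" is the grip in N (left out, the last holds). Time passes only in rows, so rows that do not move let the fingers close. It gives the time, the measured TCP pose, the force, the opening and the grip force at its end, in the units of the state.
- robot.observe(): the state, without advancing time (a new reading comes with each control period).
- robot.grab_frame(name): name is "scene" or "top" or "wrist"; returns the picture (384x512x3 uint8, red, green, blue); there is no depth.
- robot.camera_model(name): a dict with "intrinsics" (3x3 intrinsics, pixels), "R" (3x3) and "t" (3): a world point X has camera coordinates R X + t. Camera axes: x right, y down, z forward; pixel columns grow to the right and rows downward; lengths in m; the calibration is good to about 2 mm. A picture is of the moment at which its call begins: read the wrist's pose just before it. camera_model takes no time and is no camera call; for the wrist camera it gives the pose at the moment of the call.
- robot.sign_off(): hands the job in; it is judged then, once.
The state is a dict: "clock": time; "qpos": joint angles; "joint_velocities": joint speeds; "joint_torque": joint torques, N m; "position": TCP position; "tool_rot": TCP orientation; "contact_force": force on the tool from outside, world axes, zero at the start; "torque": the same for the moment, N m; "grip_width": finger opening in m; "gripper_force": force on a finger pad.
Only numpy, scipy, OpenCV 4.12 (cv2) and the standard library are available. Lean on these libraries where they do the work, as an engineer would, in place of code of your own. Each camera call takes 0.05 s, during which the arm holds its last target. There are 200 camera calls.

TASK

The oil bottle has toppled against the steel-backed bottle rack, its cap caught on the upper rail. Keeping its foot on the worktop, push the foot towards the rack so that the cap rides up the polished board, until the bottle stands; let it settle on its base, then slide it along the worktop, upright and square to the rack, and press it gently but firmly home against both black bumper bars, and leave it there. It is glass: never force it against the rack, do not lift it, and leave the jar and the mill beside it where they are.

Things in the scene. Friction and masses are not known exactly. Their poses are not given: they have to be found in the camera images.
- oil_bottle: Toppled dark green glass oil bottle with red cap: 58 mm square, 265 mm tall, straight sides to 180 mm, neck tapering to the cap. 0.3 to 0.65 kg, centre of mass 115 mm up. Origin: centre of its base; z from base to cap, x and y square to its sides. At the start it leans on the rack at 40 degrees from level, its x axis pointing down and to the rack, y along the rack. Worktop friction 0.6.
- bottle_cap (a point): Centre of the top of the red cap (32 mm across), on the bottle's axis 265 mm above its base. At the start a few mm short of the steel board. Let go while leaning more than about 14 degrees from upright, the bottle slides back down; leaning less, it drops back onto its base, towards the robot, by itself.
- bottle_foot (a point): Middle of the base edge resting on the worktop at the start, 29 mm from the base's centre along the bottle's x; about 185 mm in front of the upper rail. A hand pushing level meets the oppopoint edge of the base first, 44 mm up, which sinks as the bottle rises: a finger that stays level there rubs it upwards and may jam the bottle; one that sinks with the edge, or pushes low, does not.
- rack: Bottle rack, rigid, fixed: upright polished steel board (slippery, friction 0.15), 440 wide, 310 high; a wooden upper rail and end cheeks stand 14 mm out from it. Origin on the worktop, midway along, in the vertical plane of the rail's front; x from the robot's side into the board (its face at x = +14 mm), y along it, z up. A bottle is home against its two bumper bars, see upper_rail.
- upper_rail (a point): Front top edge of the wooden upper rail (heights 148 to 170 mm), midway along; the bottle's neck rests on it at the start. Below it two black bumper bars (heights 10 to 40 and 95 to 115 mm, 420 mm long, one carrier, clamped, rigid under hand pushes) stand 4 to 16 mm in front of the rail: set differently each time and not measured, so feel for them.
- jar: Bystander: glass storage jar with red lid, 81 mm across, 163 mm tall, standing loose before the rack beside the bottle (either side; a like jar by the paper roll is part of the kitchen). Origin at the centre of its underside, z up.
- mill: Bystander: wooden pepper mill, 58 mm across, 170 mm tall, standing loose before the rack on the other side of the bottle. Origin at the centre of its underside, z up.

How it is judged:
By the outcome, as a careful person would: the job done as asked, in the order asked, and still so for the second after the job is handed in, with the robot touching nothing.
It also fails if it takes over 66 s, if anything falls off the work surface, if the arm or the gripper's body presses on something with over 40 N, if the wrist force passes 120 N, or if a joint passes its speed limit or range.

## Working session

There is one attempt and no reset: what is moved stays moved. The work goes in short steps, Python scripts to look and compute and a tool call to move; the robot and the scene stay as the last step left them, time stands still between calls to the robot, and variables do not carry over. Pictures are saved under pics/ and viewed, at most 10 in all, crops included, and the job is handed in when it is done.

Besides the shell and the picture viewer there is one more tool, called after "Request:" as name([rows], argument=value, ...), one row to a line, values as JSON. jog_arm: Moves the arm, as the interface text tells. Its arguments: {"type":"object","properties":{"deltas":{"type":"array","items":{"type":"object","properties":{"dr":{"type":"array","items":{"type":"number"}},"linear":{"type":"array","items":{"type":"number"}},"grip":{"type":"number"}}}},"grip_force":{"type":"number"}},"required":["deltas"]}

```bash
mkdir -p pics; python3 - <<'E'
from plant import robot
import cv2,numpy as np
s=robot.observe();print({k:np.round(v,3) for k,v in s.items()})
for n in("scene","top"):
    im=robot.grab_frame(n);m=robot.camera_model(n);np.savez(n+".npz",im=im,**m)
    cv2.imwrite(f"pics/{n}0.png",cv2.cvtColor(im,cv2.COLOR_RGB2BGR));print(n,m)
E
```

```text
{'clock': np.float64(0.0), 'qpos': array([ 1.067,  0.3  ,  1.522, -0.   ,  1.321, -0.067]), 'joint_velocities': array([-0.002,  0.   , -0.   ,  0.001, -0.   ,  0.   ]), 'joint_torque': array([-4.0000e-03, -5.3182e+01, -3.5273e+01,  7.1000e-02,  2.4000e-02,
       -0.0000e+00]), 'position': array([0.233, 0.498, 0.205]), 'tool_rot': array([-3.14 , -0.   ,  2.705]), 'contact_force': array([-0.21 , -0.396,  0.253]), 'torque': array([-0.054,  0.001,  0.028]), 'gripper_force': np.float64(0.0), 'grip_width': np.float64(0.094)}
scene {'intrinsics': array([[354.92779216,   0.        , 243.19930616],
       [  0.        , 354.92779216, 196.36477862],
       [  0.        ,   0.        ,   1.        ]]), 'R': array([[ 0.63887204, -0.76929864, -0.00470327],
       [-0.47857405, -0.39263526, -0.78536898],
       [ 0.60233661,  0.50400115, -0.61901006]]), 't': array([-0.39319049,  0.38578234,  0.57812393])}
top {'intrinsics': array([[372.3503918 ,   0.        , 252.94283118],
       [  0.        , 372.3503918 , 193.64750873],
       [  0.        ,   0.        ,   1.        ]]), 'R': array([[ 0.01962842, -0.99966122,  0.01709276],
       [-0.99263787, -0.02152852, -0.11919136],
       [ 0.11951896, -0.01462738, -0.99272416]]), 't': array([-0.03612471,  0.64271341,  0.98668222])}
```

View pics/scene0.png

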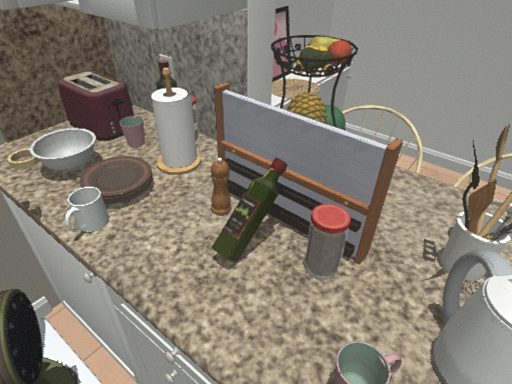

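View pics/top0.png

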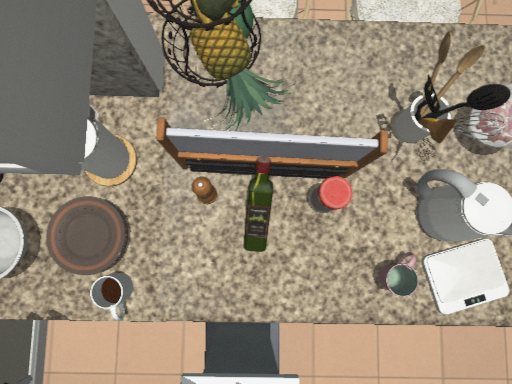

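The scene view shows the bottle leaning between the mill (left) and the jar (right), foot at about (230,252) and cap at (280,165). In the top view the foot is near (256,250), the cap (263,165), the mill (204,190) and the jar (335,193). I'll zoom in for the edges.

```bash
python3 - <<'E'
import cv2,numpy as np
t=np.load("top.npz")["im"][110:270,150:400];s=np.load("scene.npz")["im"][75:285,195:405]
cv2.imwrite("pics/topc.png",cv2.cvtColor(cv2.resize(t,(750,480),interpolation=cv2.INTER_CUBIC),cv2.COLOR_RGB2BGR))
cv2.imwrite("pics/scenec.png",cv2.cvtColor(cv2.resize(s,(588,588),interpolation=cv2.INTER_CUBIC),cv2.COLOR_RGB2BGR))
E
```

```text
(no output)
```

View pics/topc.png

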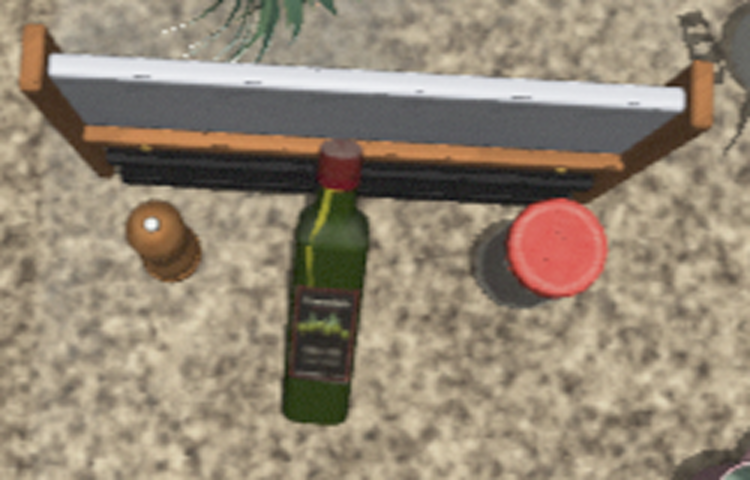

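View pics/scenec.png

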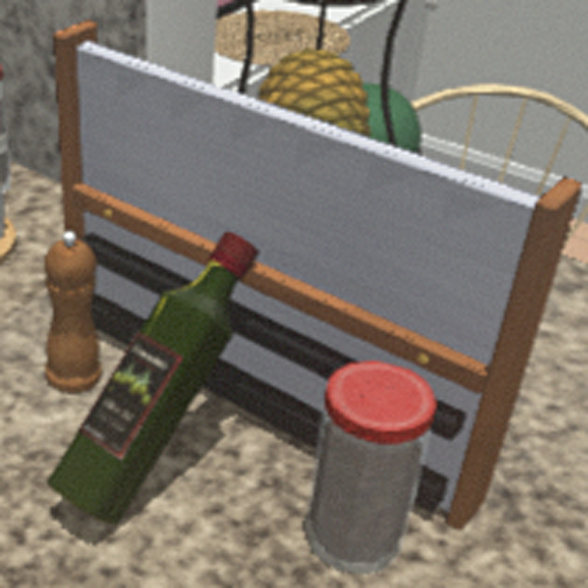

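The crops show the board's front top edge running (50,78)–(685,108), the rail's front top edge around (85,139)–(620,170), and the bottle's raised base edge at (283,416)–(345,425) in the top crop. Next I'll cast rays from these.

```bash
cat > h.py <<'E'
import numpy as np
C={n:np.load(n+".npz") for n in("scene","top")}
def ray(n,u,v):
    c=C[n];R,t=c["R"],c["t"];d=R.T@np.linalg.solve(c["intrinsics"],[u,v,1.]);return -R.T@t,d
def onz(n,u,v,z):
    o,d=ray(n,u,v);return o+d*(z-o[2])/d[2]
tc=lambda x,y:("top",150+x/3,110+y/3)
sc=lambda x,y:("scene",195+x/2.8,75+y/2.8)
def proj(n,X):
    c=C[n];p=c["intrinsics"]@(c["R"]@np.array(X)+c["t"]);return p[:2]/p[2]
E
python3 - <<'E'
from h import *
np.set_printoptions(precision=4,suppress=True)
print("cam",ray("top",1,1)[0])
def line(name,a,b,z):
    p,q=onz(*a,z),onz(*b,z);d=q-p;print(name,p,q,"len",np.linalg.norm(d),"rack yaw deg",np.degrees(np.arctan2(d[0],-d[1])))
line("board",tc(50,78),tc(685,108),.31)
line("rail top",tc(85,139),tc(620,170),.17)
line("board sc",sc(82,48),sc(537,204),.31)
line("rail sc",sc(78,190),sc(487,374),.17)
line("base edge top",tc(283,416),tc(345,425),.044)
line("base edge sc",sc(50,483),sc(105,520),.044)
print("mill top",onz(*tc(151,222),.170),"mill base",onz(*tc(173,268),.0), onz(*sc(74,380),0))
print("jar lid",onz(*tc(558,247),.163))
print("cap",onz(*tc(341,150),.165+.012))
E
```

```text
cam [ 0.5208 -0.0078  1.0567]
board [0.7258 0.1603 0.31  ] [ 0.7153 -0.2757  0.31  ] len 0.43613646939518824 rack yaw deg -1.3843479872454314
rail top [0.7145 0.1614 0.17  ] [ 0.6991 -0.2718  0.17  ] len 0.43348078616632146 rack yaw deg -2.0445932238725413
board sc [0.7249 0.1513 0.31  ] [ 0.717  -0.2749  0.31  ] len 0.4263055592013093 rack yaw deg -1.0679116106671103
rail sc [0.711  0.1511 0.17  ] [ 0.7008 -0.2778  0.17  ] len 0.42906275291525453 rack yaw deg -1.3635727318071655
base edge top [ 0.4931 -0.0025  0.044 ] [ 0.4862 -0.0583  0.044 ] len 0.05619509903480965 rack yaw deg -7.074943464058165
base edge sc [ 0.49   -0.0111  0.044 ] [ 0.4886 -0.074   0.044 ] len 0.06293528686746461 rack yaw deg -1.295890760037589
mill top [0.6481 0.1058 0.17  ] mill base [0.6289 0.1052 0.    ] [0.6385 0.0999 0.    ]
jar lid [ 0.636  -0.2226  0.163 ]
cap [ 0.7088 -0.045   0.177 ]
```

```bash
python3 - <<'E'
from h import *
import cv2
np.set_printoptions(precision=4,suppress=True)
im=C["top"]["im"].astype(int)
r,g,b=im[...,0],im[...,1],im[...,2]
# green body rows 185..247: silhouette = dark/green pixels differing from bright worktop
L=[]
for v in range(205,249,3):
    m=(r[v]<75)&(np.arange(512)>235)&(np.arange(512)<285); u=np.where(m)[0]
    L.append((v,u.min(),u.max()))
print(L)
cap=(r>70)&(g<60)&(b<60)&(r>1.6*g); cap[:150]=0;cap[185:]=0;cap[:,:240]=0;cap[:,290:]=0
vs,us=np.where(cap);print("cap px",us.mean(),vs.mean(),us.min(),us.max(),vs.min(),vs.max())
for v,a,c in L:
    f=(v-248)/(165-248); z=.044+.13*f
    print(v,onz("top",(a+c+1)/2,v,z), c-a+1)
print("cap",onz("top",us.mean(),vs.mean(),.18))
E
```

```text
[(205, np.int64(246), np.int64(270)), (208, np.int64(246), np.int64(270)), (211, np.int64(247), np.int64(269)), (214, np.int64(246), np.int64(269)), (217, np.int64(246), np.int64(268)), (220, np.int64(245), np.int64(268)), (223, np.int64(245), np.int64(268)), (226, np.int64(245), np.int64(267)), (229, np.int64(245), np.int64(267)), (232, np.int64(245), np.int64(267)), (235, np.int64(245), np.int64(261)), (238, np.int64(244), np.int64(266)), (241, np.int64(244), np.int64(265)), (244, np.int64(244), np.int64(265)), (247, np.int64(244), np.int64(265))]
cap px 262.74436090225566 167.21052631578948 257 270 161 173
205 [ 0.6058 -0.0365  0.1113] 25
208 [ 0.5985 -0.0368  0.1067] 25
211 [ 0.5911 -0.0371  0.102 ] 23
214 [ 0.5837 -0.0361  0.0973] 24
217 [ 0.5762 -0.035   0.0926] 23
220 [ 0.5687 -0.034   0.0879] 24
223 [ 0.5611 -0.0343  0.0832] 24
226 [ 0.5534 -0.0333  0.0785] 23
229 [ 0.5457 -0.0335  0.0738] 23
232 [ 0.5379 -0.0338  0.0691] 23
235 [ 0.5299 -0.0261  0.0644] 17
238 [ 0.5222 -0.0317  0.0597] 23
241 [ 0.5142 -0.0306  0.055 ] 22
244 [ 0.5062 -0.0309  0.0503] 22
247 [ 0.4981 -0.0311  0.0456] 22
cap [ 0.6905 -0.043   0.18  ]
```

Request:
jog_arm([
  {"dr":[0,0,8],"linear":[0.0,-0.04,0.02],"grip":0.65},
  {"dr":[0,0,8],"linear":[0.02,-0.05,0.02],"grip":0.65},
  {"dr":[0,0,7.6],"linear":[0.02,-0.05,0.0],"grip":0.65},
  {"dr":[0.2,-8,0],"linear":[0.02,-0.05,0],"grip":0.65},
  {"dr":[0.2,-8,0],"linear":[0.02,-0.05,0],"grip":0.65},
  {"dr":[0.2,-8,0],"linear":[0.02,-0.05,0],"grip":0.65},
  {"dr":[0.2,-8,0],"linear":[0.02,-0.05,0],"grip":0.65},
  {"dr":[0.2,-8,0],"linear":[0.02,-0.05,0],"grip":0.65},
  {"dr":[0.2,-8,0],"linear":[0.02,-0.05,0],"grip":0.65},
  {"dr":[0,-2,0],"linear":[0,-0.04,0],"grip":0.65},
  {"linear":[0,-0.04,0],"grip":0.65},
  {"linear":[0,-0.02,0],"grip":0.65},
])

```text
validation failed for argument at $.de...
```

Request:
jog_arm([
  {"dr":[0,0,8],"linear":[0.0,-0.04,0.02],"grip":0.65},
  {"dr":[0,0,8],"linear":[0.02,-0.05,0.02],"grip":0.65},
  {"dr":[0,0,7.2],"linear":[0.02,-0.05,0.0],"grip":0.65},
  {"dr":[-0.2,-8,0],"linear":[0.02,-0.05,0],"grip":0.65},
  {"dr":[-0.2,-8,0],"linear":[0.02,-0.05,0],"grip":0.65},
  {"dr":[-0.2,-8,0],"linear":[0.02,-0.05,0],"grip":0.65},
  {"dr":[-0.2,-8,0],"linear":[0.02,-0.05,0],"grip":0.65},
  {"dr":[-0.2,-8,0],"linear":[0.02,-0.05,0],"grip":0.65},
  {"dr":[-0.2,-8,0],"linear":[0.02,-0.05,0],"grip":0.65},
  {"dr":[0,-2,0],"linear":[0,-0.04,0],"grip":0.65},
  {"dr":[0,0,0],"linear":[0,-0.04,0],"grip":0.65},
  {"dr":[0,0,0],"linear":[0,-0.02,0],"grip":0.65},
])

```text
clock: 1.6
position: [0.3898, -0.0088, 0.242]
tool_rot: [3.126, 0.83, 3.103]
contact_force: [0.4, 0.1, -0.1]
grip_width: 0.0326
gripper_force: 0.0
```

```bash
python3 - <<'E'
from h import *
from plant import robot
from scipy.spatial.transform import Rotation as Ro
np.set_printoptions(precision=4,suppress=True)
s=robot.observe();print(s["clock"],s["position"],s["qpos"],s["grip_width"],s["contact_force"]);print(Ro.from_euler("xyz",s["tool_rot"]).as_matrix())
# triangulate base-edge corners
def tri(a,b):
    o1,d1=ray(*a);o2,d2=ray(*b);k=np.linalg.lstsq(np.c_[d1,-d2],o2-o1,rcond=None)[0]
    p,q=o1+k[0]*d1,o2+k[1]*d2;return (p+q)/2,np.linalg.norm(p-q)
print(tri(tc(283,416),sc(50,483)),tri(tc(345,425),sc(105,520)))
print(tri(tc(341,140),sc(240,240)))
E
```

```text
1.6 [ 0.3898 -0.0088  0.242 ] [-0.222  -0.5946  2.4095  0.303   0.5275 -1.9598] 0.03264892526188655 [ 0.4026  0.0868 -0.1451]
[[-0.6747  0.0266  0.7376]
 [ 0.0258  0.9996 -0.0125]
 [-0.7377  0.0106 -0.6751]]
(array([ 0.4942, -0.0038,  0.0355]), np.float64(0.00374534819049981)) (array([ 0.4903, -0.0635,  0.0343]), np.float64(0.013035193566238442))
(array([ 0.7127, -0.0426,  0.1897]), np.float64(0.004458903832174428))
```

Request:
jog_arm([
  {"dr":[0,0,-0.4],"linear":[0.02,-0.005,-0.04],"grip":0.65},
  {"dr":[0,0,0],"linear":[0.02,-0.005,-0.04],"grip":0.65},
  {"dr":[0,0,0],"linear":[0.01,-0.005,-0.04],"grip":0.65},
  {"dr":[0,0,0],"linear":[0.01,-0.005,-0.04],"grip":0.65},
  {"dr":[0,0,0],"linear":[0.0,-0.005,-0.03],"grip":0.65},
  {"dr":[0,0,0],"linear":[0.0,0,-0.008],"grip":0.65},
  {"dr":[0,0,0],"linear":[0.0,0,0],"grip":0.65},
])

```text
clock: 2.48
position: [0.4438, -0.0013, 0.1025]
tool_rot: [-3.121, 0.77, 3.094]
contact_force: [0.6, 0.0, 0.1]
grip_width: 0.0327
gripper_force: 0.0
```

```bash
python3 - <<'E'
from plant import robot
import cv2,numpy as np
s=robot.observe();print(s["position"],s["qpos"],s["grip_width"],s["contact_force"])
a=robot.grab_frame("scene")[75:285,165:405];b=robot.grab_frame("wrist")
a=cv2.resize(a,(440,384));cv2.imwrite("pics/a1.png",cv2.cvtColor(np.hstack([a,cv2.resize(b,(350,384))]),cv2.COLOR_RGB2BGR))
E
```

```text
[ 0.44376108 -0.00125333  0.10251682] [-0.09174214 -0.07395345  2.43773146  0.9512969   0.01273708 -2.55388803] 0.032660525606216385 [0.58218744 0.01495981 0.12321113]
```

View pics/a1.png

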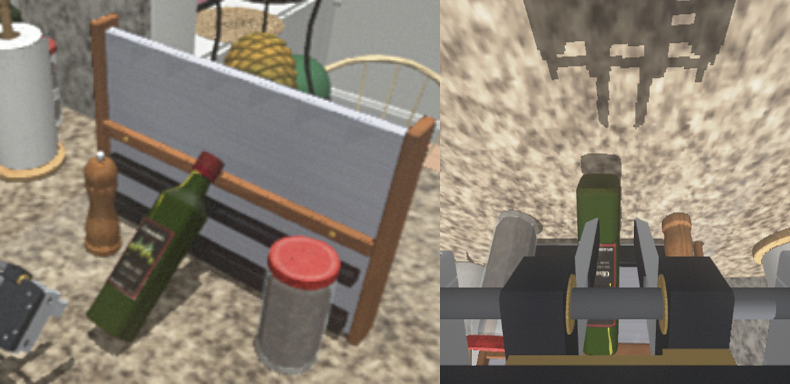

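The view shows the gripper short of the bottle and untouched. Joint 5 is near zero and joint 6 near its limit, so I'm at the wrist singularity. I'll fit the arm geometry and choose a reachable tilt.

```bash
python3 - <<'E'
import numpy as np
from scipy.spatial.transform import Rotation as Ro
from scipy.optimize import fsolve
D=[([1.067,.3,1.8215],[.233,.498,.205],[0,0,-1]),
([-.222,-.5946,2.4095-.5946],[.3898,-.0088,.242],[.7376,-.0125,-.6751]),
([-.0917,-.07395,2.43773-.07395],[.44376,-.00125,.10252],Ro.from_euler("xyz",[-3.121,.77,3.094]).as_matrix()[:,2])]
A=[];b=[]
for (q1,q2,q3),p,z in D:
    e=np.array([np.cos(q1),np.sin(q1)]);p=np.array(p);z=np.array(z)
    A.append([1,np.sin(q2),np.sin(q3),0,z[:2]@e]);b.append(p[:2]@e)
    A.append([0,np.cos(q2),np.cos(q3),1,z[2]]);b.append(p[2])
s,res,rk,_=np.linalg.lstsq(np.array(A),np.array(b),rcond=None);print("r0,l1,l2,h,lt",s,res,rk)
r0,l1,l2,h,lt=s
for al in(20,30,40,50):
  for x,z in((.44,.1),(.46,.042),(.5,.04),(.55,.03),(.6,.012),(.64,.012)):
    a=np.radians(al);W=np.array([x-lt*np.sin(a)-r0,z+lt*np.cos(a)-h])
    d=np.hypot(*W);c=(d*d-l1*l1-l2*l2)/2/l1/l2
    q3=np.arccos(np.clip(c,-1,1));q2=np.arctan2(W[0],W[1])-np.arctan2(l2*np.sin(q3),l1+l2*np.cos(q3))
    print(al,x,z,np.round([q2,q3,np.pi-a-q2-q3],2),round(c,2))
E
```

```text
r0,l1,l2,h,lt [0.03998521 0.3736267  0.40747663 0.17063804 0.21378759] [0.00013167] 5
20 0.44 0.1 [0.   2.21 0.58] -0.6
20 0.46 0.042 [0.18 2.2  0.41] -0.59
20 0.5 0.04 [0.27 2.09 0.43] -0.5
20 0.55 0.03 [0.4  1.94 0.45] -0.36
20 0.6 0.012 [0.53 1.79 0.47] -0.22
20 0.64 0.012 [0.62 1.66 0.52] -0.09
30 0.44 0.1 [-0.06  2.32  0.36] -0.68
30 0.46 0.042 [0.14 2.31 0.17] -0.67
30 0.5 0.04 [0.24 2.2  0.19] -0.58
30 0.55 0.03 [0.36 2.05 0.2 ] -0.46
30 0.6 0.012 [0.5  1.9  0.21] -0.33
30 0.64 0.012 [0.58 1.78 0.27] -0.2
40 0.44 0.1 [-0.09  2.42  0.12] -0.75
40 0.46 0.042 [ 0.14  2.4  -0.09] -0.74
40 0.5 0.04 [ 0.23  2.29 -0.07] -0.66
40 0.55 0.03 [ 0.35  2.15 -0.06] -0.55
40 0.6 0.012 [ 0.49  2.   -0.05] -0.42
40 0.64 0.012 [0.56 1.88 0.  ] -0.3
50 0.44 0.1 [-0.09  2.51 -0.15] -0.81
50 0.46 0.042 [ 0.17  2.48 -0.38] -0.79
50 0.5 0.04 [ 0.26  2.37 -0.36] -0.72
50 0.55 0.03 [ 0.38  2.23 -0.34] -0.61
50 0.6 0.012 [ 0.51  2.08 -0.32] -0.49
50 0.64 0.012 [ 0.58  1.96 -0.26] -0.38
```

Request:
jog_arm([
  {"dr":[0,4,0],"linear":[-0.01,0,0.02],"grip":0.65},
  {"dr":[0,4,0],"linear":[-0.01,0,0.02],"grip":0.65},
  {"dr":[0,4,0],"linear":[0,-0.005,0.02],"grip":0.65},
  {"dr":[0,4,0],"linear":[0,-0.005,0],"grip":0.65},
  {"dr":[0,1,0],"linear":[0,-0.01,0],"grip":0.65},
  {"dr":[0,0,0],"linear":[0,-0.01,0],"grip":0.65},
  {"dr":[0,0,0],"linear":[0,0,0],"grip":0.65},
  {"dr":[0,0,0],"linear":[0,0,0],"grip":0.65},
])

```text
clock: 3.58
position: [0.4407, -0.0165, 0.1416]
tool_rot: [3.12, 0.574, 3.105]
contact_force: [0.1, -0.1, -0.4]
grip_width: 0.0327
gripper_force: 0.0
```

```bash
cat > st.py <<'E'
from plant import robot
from scipy.spatial.transform import Rotation as Ro
import numpy as np
np.set_printoptions(precision=4,suppress=True)
s=robot.observe();M=Ro.from_euler("xyz",s["tool_rot"])
psi=np.radians(-1.8);y=np.array([-np.sin(psi),np.cos(psi),0]);a=np.radians(27)
z=np.array([np.cos(psi)*np.sin(a),np.sin(psi)*np.sin(a),-np.cos(a)])
T=Ro.from_matrix(np.c_[np.cross(y,z),y,z])
print(s["clock"],s["position"],s["qpos"],s["contact_force"],s["grip_width"]);print(M.as_matrix());print("dr to target",np.degrees((T*M.inv()).as_rotvec()))
E
python3 st.py
```

```text
3.575 [ 0.4407 -0.0165  0.1416] [-0.1818 -0.1569  2.2848  0.2266  0.4575 -1.8969] [ 0.0693 -0.1252 -0.4388] 0.032736061352141375
[[-0.8393  0.0255  0.543 ]
 [ 0.031   0.9995  0.0011]
 [-0.5428  0.0177 -0.8397]]
dr to target [-0.847   5.9033 -0.2887]
```

Request:
jog_arm([
  {"dr":[-0.4,3,-0.1],"linear":[0,-0.006,-0.02],"grip":0.65},
  {"dr":[-0.4,2.9,-0.2],"linear":[0,-0.006,-0.02],"grip":0.65},
  {"dr":[0,0,0],"linear":[0,-0.006,-0.02],"grip":0.65},
  {"dr":[0,0,0],"linear":[0.01,0,-0.02],"grip":0.65},
  {"dr":[0,0,0],"linear":[0.01,0,-0.016],"grip":0.65},
  {"dr":[0,0,0],"linear":[0.009,0,-0.01],"grip":0.65},
  {"dr":[0,0,0],"linear":[0,0,0],"grip":0.65},
  {"dr":[0,0,0],"linear":[0,0,0],"grip":0.65},
])

```text
clock: 4.58
position: [0.4696, -0.0343, 0.0357]
tool_rot: [3.14, 0.471, 3.11]
contact_force: [1.1, -0.8, 0.9]
grip_width: 0.0334
gripper_force: 0.0
```

```bash
python3 st.py
```

```text
4.575 [ 0.4696 -0.0343  0.0357] [-0.1937  0.187   2.2261  0.2795  0.2731 -1.9853] [ 1.1084 -0.7569  0.8959] 0.03337965284523056
[[-0.8907  0.0309  0.4536]
 [ 0.028   0.9995 -0.0131]
 [-0.4538  0.001  -0.8911]]
dr to target [-0.0585 -0.0126 -0.0272]
```

Request:
jog_arm([
  {"dr":[0,0,0],"linear":[0.004,0,0],"grip":0.65},
  {"dr":[0,0,0],"linear":[0.004,0,0],"grip":0.65},
  {"dr":[0,0,0],"linear":[0.004,0,0],"grip":0.65},
  {"dr":[0,0,0],"linear":[0.004,0,0],"grip":0.65},
  {"dr":[0,0,0],"linear":[0.004,0,-0.001],"grip":0.65},
  {"dr":[0,0,0],"linear":[0.004,0,-0.001],"grip":0.65},
  {"dr":[0,0,0],"linear":[0.004,0,-0.001],"grip":0.65},
])

```text
clock: 5.45
position: [0.4975, -0.0344, 0.0319]
tool_rot: [3.14, 0.469, 3.11]
contact_force: [-7.3, -0.2, 1.5]
grip_width: 0.0326
gripper_force: 2.7
```

```bash
python3 st.py|head -1
```

```text
5.45 [ 0.4975 -0.0344  0.0319] [-0.1795  0.2488  2.1567  0.2492  0.2795 -1.9427] [-7.2756 -0.2059  1.5267] 0.032607047290842454
```

Request:
jog_arm([
  {"dr":[0,0,0],"linear":[0.004,0,-0.001],"grip":0.65},
  {"dr":[0,0,0],"linear":[0.004,0,-0.001],"grip":0.65},
  {"dr":[0,0,0],"linear":[0.004,-0.0005,-0.001],"grip":0.65},
  {"dr":[0,0,0],"linear":[0.004,0,-0.001],"grip":0.65},
  {"dr":[0,0,0],"linear":[0.004,0,-0.001],"grip":0.65},
  {"dr":[0,0,0],"linear":[0.004,-0.0005,-0.001],"grip":0.65},
  {"dr":[0,0,0],"linear":[0.004,0,-0.001],"grip":0.65},
  {"dr":[0,0,0],"linear":[0.004,0,-0.001],"grip":0.65},
  {"dr":[0,0,0],"linear":[0.004,-0.0005,-0.001],"grip":0.65},
  {"dr":[0,0,0],"linear":[0.004,0,-0.001],"grip":0.65},
  {"dr":[0,0,0],"linear":[0.004,0,-0.001],"grip":0.65},
])

```text
clock: 6.82
position: [0.5421, -0.036, 0.0213]
tool_rot: [3.14, 0.471, 3.11]
contact_force: [-4.7, -0.3, 1.2]
grip_width: 0.0327
gripper_force: 1.7
```

```bash
python3 st.py|head -1;python3 - <<'E'
from plant import robot
import cv2,numpy as np
a=robot.grab_frame("scene")[75:285,165:405];b=robot.grab_frame("top")[110:290,150:400]
a=cv2.resize(a,(440,384));cv2.imwrite("pics/a2.png",cv2.cvtColor(np.hstack([a,cv2.resize(b,(350,384))]),cv2.COLOR_RGB2BGR))
E
```

```text
6.825 [ 0.5421 -0.036   0.0213] [-0.1643  0.3515  2.0462  0.2203  0.2832 -1.9008] [-4.6654 -0.2501  1.1976] 0.032727495092796585
```

View pics/a2.png

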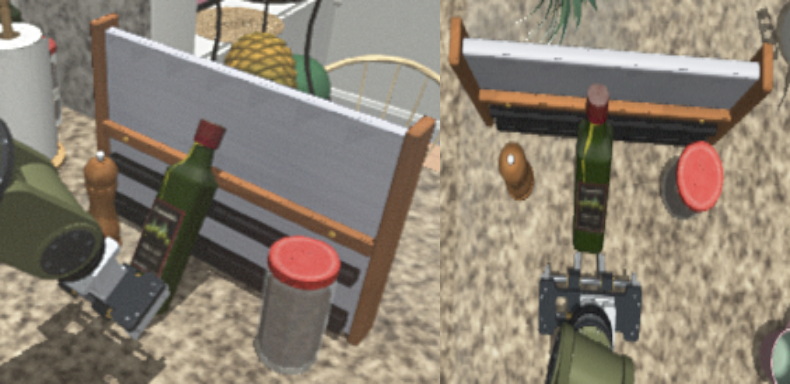

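The bottle is rising as planned, at about 60°, with the cap on the board and the two fingers centred on the base edge. I'll continue.

Request:
jog_arm([
  {"dr":[0,0,0],"linear":[0.004,0,-0.001],"grip":0.65},
  {"dr":[0,0,0],"linear":[0.004,0,-0.001],"grip":0.65},
  {"dr":[0,0,0],"linear":[0.004,-0.0005,-0.001],"grip":0.65},
  {"dr":[0,0,0],"linear":[0.004,0,-0.001],"grip":0.65},
  {"dr":[0,0,0],"linear":[0.004,0,-0.001],"grip":0.65},
  {"dr":[0,0,0],"linear":[0.004,-0.0005,-0.001],"grip":0.65},
  {"dr":[0,0,0],"linear":[0.004,0,-0.001],"grip":0.65},
  {"dr":[0,0,0],"linear":[0.004,0,-0.001],"grip":0.65},
  {"dr":[0,0,0],"linear":[0.004,0,-0.001],"grip":0.65},
  {"dr":[0,0,0],"linear":[0.003,0,-0.001],"grip":0.65},
])

```text
clock: 8.18
position: [0.581, -0.037, 0.0113]
tool_rot: [3.14, 0.471, 3.11]
contact_force: [-3.0, 0.6, 0.3]
grip_width: 0.0331
gripper_force: 1.3
```

```bash
python3 st.py|head -1
```

```text
8.175 [ 0.581  -0.037   0.0113] [-0.1525  0.4379  1.945   0.1923  0.2961 -1.8627] [-2.9647  0.5658  0.2813] 0.033102857686448266
```

Next, smaller steps, watching the force, to about 0.602.

Request:
jog_arm([
  {"dr":[0,0,0],"linear":[0.003,0,-0.001],"grip":0.65},
  {"dr":[0,0,0],"linear":[0.003,0,-0.001],"grip":0.65},
  {"dr":[0,0,0],"linear":[0.003,-0.0005,-0.001],"grip":0.65},
  {"dr":[0,0,0],"linear":[0.003,0,-0.001],"grip":0.65},
  {"dr":[0,0,0],"linear":[0.002,0,-0.0005],"grip":0.65},
  {"dr":[0,0,0],"linear":[0.002,0,-0.0005],"grip":0.65},
])

```text
clock: 8.93
position: [0.5968, -0.0375, 0.0063]
tool_rot: [3.14, 0.471, 3.11]
contact_force: [-3.0, 0.4, -0.5]
grip_width: 0.0329
gripper_force: 1.4
```

```bash
python3 st.py|head -1
```

```text
8.925 [ 0.5968 -0.0375  0.0063] [-0.1485  0.4739  1.9028  0.1825  0.3019 -1.8494] [-2.9855  0.3574 -0.4692] 0.032901886467011934
```

Request:
jog_arm([
  {"dr":[0,0,0],"linear":[0.002,0,0],"grip":0.65},
  {"dr":[0,0,0],"linear":[0.002,0,0],"grip":0.65},
  {"dr":[0,0,0],"linear":[0.002,0,0],"grip":0.65},
  {"dr":[0,0,0],"linear":[0.002,0,0],"grip":0.65},
])

```text
clock: 9.43
position: [0.6048, -0.0374, 0.0062]
tool_rot: [3.14, 0.471, 3.11]
contact_force: [-1.4, 0.1, -3.4]
grip_width: 0.0327
gripper_force: 1.4
```

```bash
python3 st.py|head -1;python3 - <<'E'
from plant import robot
import cv2,numpy as np
a=robot.grab_frame("scene")[75:285,165:405];b=robot.grab_frame("top")[110:290,150:400]
a=cv2.resize(a,(440,384));cv2.imwrite("pics/a3.png",cv2.cvtColor(np.hstack([a,cv2.resize(b,(350,384))]),cv2.COLOR_RGB2BGR))
E
```

```text
9.425 [ 0.6048 -0.0374  0.0062] [-0.1459  0.4869  1.8809  0.1739  0.3105 -1.8385] [-1.4033  0.0579 -3.4419] 0.03268671873667446
```

View pics/a3.png

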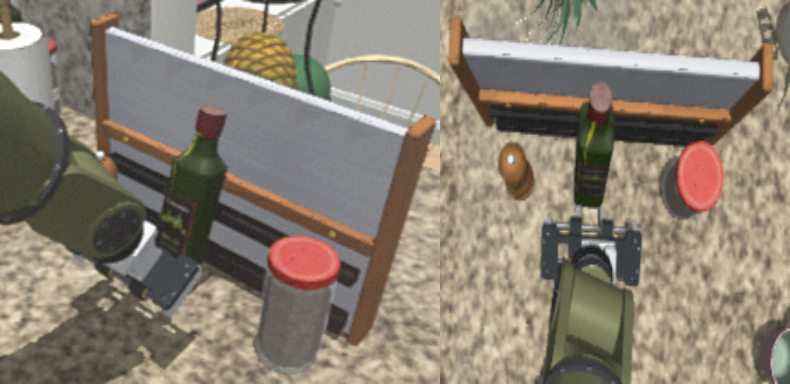

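The bottle is nearly upright (about 77°) and its weight now bears down on the fingers, so it wants to fall back onto its base. I'll push slightly further, then back off.

Request:
jog_arm([
  {"dr":[0,0,0],"linear":[0.002,0,-0.001],"grip":0.65},
  {"dr":[0,0,0],"linear":[0.002,0,0],"grip":0.65},
])

```text
clock: 9.78
position: [0.6088, -0.0375, 0.0053]
tool_rot: [3.14, 0.471, 3.11]
contact_force: [-2.2, 0.1, -3.8]
grip_width: 0.0328
gripper_force: 1.6
```

```bash
python3 st.py|head -1
```

```text
9.775 [ 0.6088 -0.0375  0.0053] [-0.1448  0.4952  1.87    0.1709  0.3127 -1.8344] [-2.1786  0.1107 -3.812 ] 0.03279980551401596
```

Request:
jog_arm([
  {"dr":[0,0,0],"linear":[0.0015,0,0],"grip":0.65},
  {"dr":[0,0,0],"linear":[0.0015,0,0],"grip":0.65},
  {"dr":[0,0,0],"linear":[0,0,0],"grip":0.65},
])

```text
clock: 10.15
position: [0.6119, -0.0375, 0.0054]
tool_rot: [3.14, 0.471, 3.11]
contact_force: [-1.0, 0.7, -2.7]
grip_width: 0.0329
gripper_force: 1.2
```

```bash
python3 st.py|head -1; python3 - <<'E'
from plant import robot
import numpy as np, cv2
im=robot.grab_frame("top").astype(int);r,g,b=im[...,0],im[...,1],im[...,2]
cap=(r>60)&(g<75)&(b<75)&(r>1.4*g);cap[:140]=0;cap[200:]=0;cap[:,230:300]&=True;cap[:,:235]=0;cap[:,295:]=0
v,u=np.where(cap);print(u.mean(),v.mean(),u.min(),u.max(),v.min(),v.max())
E
```

```text
10.15 [ 0.6119 -0.0375  0.0054] [-0.1439  0.4999  1.8618  0.168   0.3157 -1.8307] [-0.9887  0.7417 -2.672 ] 0.03287067645862616
265.1714285714286 164.5857142857143 241 289 159 168
```

Request:
jog_arm([
  {"dr":[0,0,0],"linear":[-0.002,0,0],"grip":0.65},
  {"dr":[0,0,0],"linear":[-0.003,0,0],"grip":0.65},
  {"dr":[0,0,0],"linear":[-0.005,0,0],"grip":0.65},
  {"dr":[0,0,0],"linear":[-0.008,0,0],"grip":0.65},
  {"dr":[0,0,0],"linear":[-0.01,0,0.005],"grip":0.65},
  {"dr":[0,0,0],"linear":[-0.01,0,0.01],"grip":0.65},
  {"dr":[0,0,0],"linear":[0,0,0.01],"grip":0.65},
  {"dr":[0,0,0],"linear":[0,0,0],"grip":0.65},
])

```text
clock: 11.2
position: [0.5745, -0.0376, 0.0318]
tool_rot: [3.141, 0.473, 3.11]
contact_force: [-0.1, -0.3, -0.5]
grip_width: 0.0331
gripper_force: 0.0
```

```bash
python3 st.py|head -1;python3 - <<'E'
from plant import robot
import cv2,numpy as np
A=robot.grab_frame("scene");B=robot.grab_frame("top");np.save("s4.npy",A);np.save("t4.npy",B)
a=cv2.resize(A[75:285,165:405],(440,384));b=B[110:290,150:400];cv2.imwrite("pics/a4.png",cv2.cvtColor(np.hstack([a,cv2.resize(b,(350,384))]),cv2.COLOR_RGB2BGR))
E
```

```text
11.2 [ 0.5745 -0.0376  0.0318] [-0.156   0.3847  1.9588  0.1763  0.333  -1.8485] [-0.0584 -0.2822 -0.5018] 0.033125870425162574
```

View pics/a4.png

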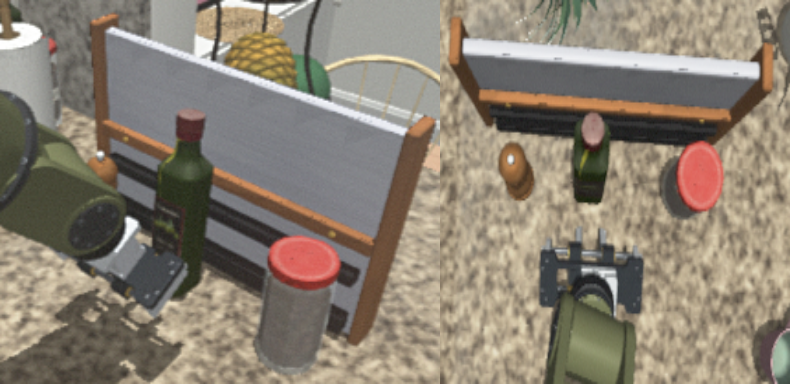

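It stands on its base, cap at top-view pixel (260,171), and the base's near edge at about row 204. I'll measure before sliding.

```bash
python3 - <<'E'
from h import *
np.set_printoptions(precision=4,suppress=True)
im=np.load("t4.npy").astype(int);r,g,b=im[...,0],im[...,1],im[...,2]
cap=(r>60)&(g<95)&(b<95)&(r>1.25*g)&(abs(g-b)<25);cap[:162]=0;cap[185:]=0;cap[:,:248]=0;cap[:,275:]=0
v,u=np.where(cap);print(u.min(),u.max(),v.min(),v.max(),u.mean(),v.mean())
k=lambda x,y:("top",150+(x-440)*250/350,110+y*180/384)
print("cap top",onz(*k(594,128),.265))
print("base near edge",onz(*k(575,200),0.0),onz(*k(602,201),0.0))
q=lambda x,y:("scene",165+x*240/440,75+y*210/384)
print("cap sc",onz(*q(190,116),.265),"base near-right corner",onz(*q(184,298),0))
E
```

```text
251 274 162 180 261.1489361702128 168.82978723404256
cap top [ 0.6678 -0.0337  0.265 ]
base near edge [ 0.6186 -0.0054  0.    ] [ 0.6184 -0.0604  0.    ]
cap sc [ 0.6702 -0.0309  0.265 ] base near-right corner [ 0.6306 -0.0626  0.    ]
```

Request:
jog_arm([
  {"dr":[0,0,0],"linear":[0,0,0],"grip":0.65},
  {"dr":[0,0,0],"linear":[0,0,0],"grip":0.65},
  {"dr":[0,0,0],"linear":[0,0,0],"grip":0.65},
  {"dr":[0,0,0],"linear":[0,0,0],"grip":0.65},
])

```text
clock: 11.8
position: [0.5737, -0.0375, 0.0302]
tool_rot: [3.14, 0.471, 3.11]
contact_force: [-0.3, 1.0, 0.7]
grip_width: 0.0329
gripper_force: 0.0
```

```bash
python3 - <<'E'
from h import *
from plant import robot
import cv2
A=robot.grab_frame("scene");B=robot.grab_frame("top")
a4,b4=np.load("s4.npy"),np.load("t4.npy")
print(abs(A.astype(int)-a4)[75:285,225:330].mean(),abs(B.astype(int)-b4)[150:215,235:295].mean(),abs(B.astype(int)-b4)[100:140,300:360].mean())
a=cv2.resize(A[125:255,220:320],(462,600),interpolation=cv2.INTER_CUBIC)
b=cv2.resize(B[155:215,230:290],(330,330),interpolation=cv2.INTER_CUBIC)
c=np.zeros((600,800,3),np.uint8);c[:,:462]=a;c[:330,466:796]=b
cv2.imwrite("pics/a5.png",cv2.cvtColor(c,cv2.COLOR_RGB2BGR))
for cx in (.648,.655,.668): print(cx,[np.round(proj("top",p),1).tolist() for p in ([cx-.029,-.034,0],[cx,-.034,.265])],[np.round(proj("scene",p),1).tolist() for p in ([cx-.029,-.063,0],[cx-.029,-.005,0],[cx,-.034,.265])])
E
```

```text
4.233106575963719 11.903675213675214 1.4972222222222222
0.648 [[256.5, 203.8], [260.0, 179.1]] [[262.8, 240.5], [245.5, 230.6], [263.8, 142.7]]
0.655 [[256.5, 201.4], [260.0, 175.9]] [[264.4, 239.0], [247.1, 229.2], [265.7, 141.5]]
0.668 [[256.6, 196.9], [260.1, 169.9]] [[267.4, 236.3], [250.2, 226.6], [269.2, 139.2]]
```

View pics/a5.png

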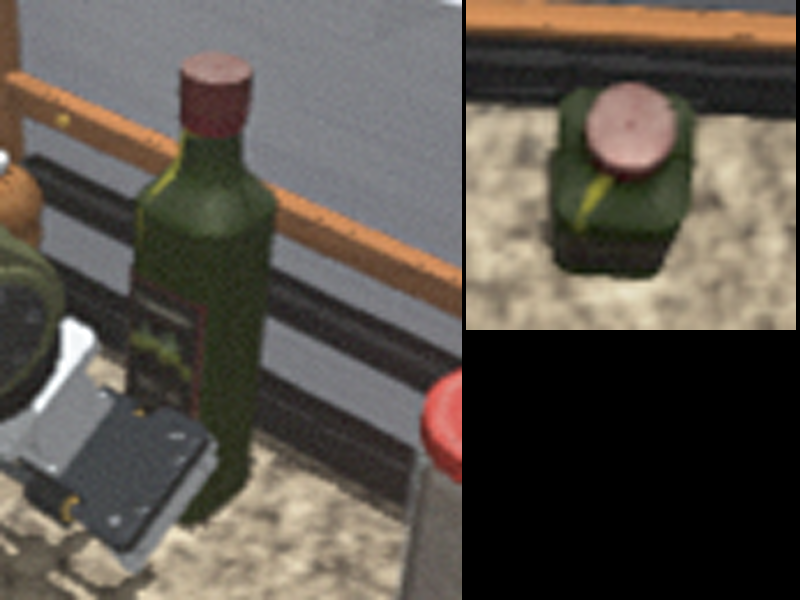

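The bottle had been rocking and has now settled upright: base centre about (0.649, −0.034), with the cap where an upright bottle should have it. I'll close in and slide it at low height.

Request:
jog_arm([
  {"dr":[0,0,0],"linear":[0.008,0.001,-0.001],"grip":0.65},
  {"dr":[0,0,0],"linear":[0.008,0.001,-0.001],"grip":0.65},
  {"dr":[0,0,0],"linear":[0.008,0.001,0],"grip":0.65},
  {"dr":[0,0,0],"linear":[0.006,0,0],"grip":0.65},
  {"dr":[0,0,0],"linear":[0.003,0,0],"grip":0.65},
  {"dr":[0,0,0],"linear":[0.002,0,0],"grip":0.65},
  {"dr":[0,0,0],"linear":[0.002,0,0],"grip":0.65},
  {"dr":[0,0,0],"linear":[0.002,0,0],"grip":0.65},
  {"dr":[0,0,0],"linear":[0.002,0,0],"grip":0.65},
  {"dr":[0,0,0],"linear":[0.002,0,0],"grip":0.65},
])

```text
clock: 13.15
position: [0.6168, -0.0345, 0.0283]
tool_rot: [3.14, 0.471, 3.11]
contact_force: [-2.2, -0.4, 0.1]
grip_width: 0.0328
gripper_force: 1.0
```

```bash
python3 st.py
```

```text
13.15 [ 0.6168 -0.0345  0.0283] [-0.1364  0.464   1.8437  0.1351  0.3687 -1.7904] [-2.2309 -0.3805  0.0773] 0.03284907382327492
[[-0.8908  0.0311  0.4532]
 [ 0.0282  0.9995 -0.0132]
 [-0.4534  0.001  -0.8913]]
dr to target [-0.0578 -0.0336 -0.0174]
```

Request:
jog_arm([
  {"dr":[0,0,0],"linear":[0.0015,0,0],"grip":0.65},
  {"dr":[0,0,0],"linear":[0.0015,0,0],"grip":0.65},
  {"dr":[0,0,0],"linear":[0.0015,0,0],"grip":0.65},
  {"dr":[0,0,0],"linear":[0.0015,0,0],"grip":0.65},
  {"dr":[0,0,0],"linear":[0.0015,0,0],"grip":0.65},
  {"dr":[0,0,0],"linear":[0.0015,0,0],"grip":0.65},
])

```text
clock: 13.9
position: [0.6258, -0.0345, 0.0283]
tool_rot: [3.14, 0.471, 3.11]
contact_force: [-0.7, -0.5, -0.7]
grip_width: 0.033
gripper_force: 1.0
```

Request:
jog_arm([
  {"dr":[0,0,0],"linear":[0.001,0,0],"grip":0.65},
  {"dr":[0,0,0],"linear":[0.001,0,0],"grip":0.65},
])

```text
clock: 14.15
position: [0.6278, -0.0345, 0.0283]
tool_rot: [3.14, 0.471, 3.11]
contact_force: [-2.3, -0.7, 0.6]
grip_width: 0.033
gripper_force: 1.0
```

Request:
jog_arm([
  {"dr":[0,0,0],"linear":[0.001,0,0],"grip":0.65},
  {"dr":[0,0,0],"linear":[0.001,0,0],"grip":0.65},
  {"dr":[0,0,0],"linear":[0.001,0,0],"grip":0.65},
])

```text
clock: 14.52
position: [0.6308, -0.0345, 0.0284]
tool_rot: [3.14, 0.471, 3.11]
contact_force: [-2.5, -0.3, -0.6]
grip_width: 0.0331
gripper_force: 1.0
```

Request:
jog_arm([
  {"dr":[0,0,0],"linear":[0.001,0,0],"grip":0.65},
  {"dr":[0,0,0],"linear":[0.001,0,0],"grip":0.65},
])

```text
clock: 14.78
position: [0.6328, -0.0345, 0.0284]
tool_rot: [3.14, 0.471, 3.11]
contact_force: [-2.1, 0.8, -0.1]
grip_width: 0.0333
gripper_force: 1.0
```

Request:
jog_arm([
  {"dr":[0,0,0],"linear":[0.001,0,0],"grip":0.65},
])

```text
clock: 14.9
position: [0.6338, -0.0345, 0.0284]
tool_rot: [3.14, 0.471, 3.11]
contact_force: [-2.4, -0.2, -0.2]
grip_width: 0.033
gripper_force: 1.0
```

Request:
jog_arm([
  {"dr":[0,0,0],"linear":[0.001,0,0],"grip":0.65},
])

```text
clock: 15.02
position: [0.6348, -0.0345, 0.0283]
tool_rot: [3.14, 0.471, 3.11]
contact_force: [-2.5, 0.6, -1.5]
grip_width: 0.0329
gripper_force: 1.0
```

Request:
jog_arm([
  {"dr":[0,0,0],"linear":[0.001,0,0],"grip":0.65},
])

```text
clock: 15.15
position: [0.6357, -0.0345, 0.0282]
tool_rot: [3.14, 0.47, 3.11]
contact_force: [-2.2, 0.5, -1.1]
grip_width: 0.0328
gripper_force: 1.0
```

Request:
jog_arm([
  {"dr":[0,0,0],"linear":[0.001,0,0],"grip":0.65},
])

```text
clock: 15.28
position: [0.6364, -0.0344, 0.028]
tool_rot: [3.14, 0.47, 3.11]
contact_force: [-7.0, -0.4, 0.4]
grip_width: 0.0327
gripper_force: 3.6
```

Request:
jog_arm([
  {"dr":[0,0,0],"linear":[0.0005,0,0],"grip":0.65},
])

```text
clock: 15.4
position: [0.6366, -0.0344, 0.0278]
tool_rot: [3.14, 0.469, 3.11]
contact_force: [-9.5, -0.7, 1.3]
grip_width: 0.0328
gripper_force: 4.8
```

The lower bar is met. I'll press a little more, then release and press again between the two bars.

Request:
jog_arm([
  {"dr":[0,0,0],"linear":[0.0005,0,0],"grip":0.65},
  {"dr":[0,0,0],"linear":[0,0,0],"grip":0.65},
  {"dr":[0,0,0],"linear":[0,0,0],"grip":0.65},
])

```text
clock: 15.78
position: [0.6367, -0.0344, 0.0278]
tool_rot: [3.14, 0.468, 3.11]
contact_force: [-11.7, -0.1, 3.1]
grip_width: 0.0332
gripper_force: 5.7
```

Request:
jog_arm([
  {"dr":[0,0,0],"linear":[-0.004,0,0],"grip":0.65},
  {"dr":[0,0,0],"linear":[-0.008,0,0.01],"grip":0.65},
  {"dr":[0,0,0],"linear":[0,0,0.024],"grip":0.65},
  {"dr":[0,0,0],"linear":[0.006,0,0],"grip":0.65},
  {"dr":[0,0,0],"linear":[0.003,0,0],"grip":0.65},
  {"dr":[0,0,0],"linear":[0.001,0,0],"grip":0.65},
  {"dr":[0,0,0],"linear":[0,0,0],"grip":0.65},
])

```text
clock: 16.65
position: [0.6355, -0.0345, 0.0616]
tool_rot: [3.14, 0.47, 3.11]
contact_force: [0.0, -0.2, -0.0]
grip_width: 0.0329
gripper_force: 0.1
```

```bash
python3 st.py
```

```text
16.65 [ 0.6355 -0.0345  0.0616] [-0.1314  0.4387  1.7788  0.1048  0.4586 -1.7537] [ 0.0104 -0.1967 -0.0473] 0.03287846316525611
[[-0.8912  0.0312  0.4525]
 [ 0.0283  0.9995 -0.0131]
 [-0.4527  0.0011 -0.8917]]
dr to target [-0.0667 -0.0837 -0.0127]
```

Request:
jog_arm([
  {"dr":[0,0,0],"linear":[0.001,0,0],"grip":0.65},
  {"dr":[0,0,0],"linear":[0.0005,0,0],"grip":0.65},
])

```text
clock: 16.9
position: [0.6364, -0.0344, 0.0616]
tool_rot: [3.14, 0.468, 3.11]
contact_force: [-7.4, 0.3, 0.9]
grip_width: 0.033
gripper_force: 3.8
```

Request:
jog_arm([
  {"dr":[0,0,0],"linear":[0.0005,0,0],"grip":0.65},
  {"dr":[0,0,0],"linear":[0,0,0],"grip":0.65},
])

```text
clock: 17.15
position: [0.6366, -0.0344, 0.0615]
tool_rot: [3.14, 0.468, 3.11]
contact_force: [-9.7, -0.4, 2.7]
grip_width: 0.0329
gripper_force: 4.9
```

Request:
jog_arm([
  {"dr":[0,0,0],"linear":[0.0005,0,0],"grip":0.65},
  {"dr":[0,0,0],"linear":[0,0,0],"grip":0.65},
])

```text
clock: 17.4
position: [0.6368, -0.0344, 0.0614]
tool_rot: [3.14, 0.467, 3.11]
contact_force: [-14.2, -1.2, 5.5]
grip_width: 0.033
gripper_force: 6.8
```

The stop is at the same x at both heights, so the face is flush on both bars. I'll release, retreat and check.

Request:
jog_arm([
  {"dr":[0,0,0],"linear":[-0.002,0,0],"grip":0.65},
  {"dr":[0,0,0],"linear":[-0.004,0,0],"grip":0.65},
  {"dr":[0,0,0],"linear":[-0.02,0,0],"grip":0.65},
  {"dr":[0,0,0],"linear":[-0.03,0,0.01],"grip":0.65},
  {"dr":[0,0,0],"linear":[-0.04,0,0.02],"grip":0.65},
  {"dr":[0,0,0],"linear":[-0.04,0.02,0.03],"grip":0.65},
  {"dr":[0,0,0],"linear":[-0.03,0.04,0.03],"grip":0.65},
  {"dr":[0,0,0],"linear":[0,0.05,0.02],"grip":0.65},
  {"dr":[0,0,0],"linear":[0,0.05,0],"grip":0.65},
  {"dr":[0,0,0],"linear":[0,0,0],"grip":0.65},
  {"dr":[0,0,0],"linear":[0,0,0],"grip":0.65},
])

```text
clock: 18.77
position: [0.4721, 0.1253, 0.1722]
tool_rot: [3.141, 0.471, 3.111]
contact_force: [0.7, 0.4, -0.6]
grip_width: 0.0329
gripper_force: 0.0
```

```bash
python3 st.py|head -1; python3 - <<'E'
from plant import robot
import cv2,numpy as np
A=robot.grab_frame("scene");B=robot.grab_frame("top")
c=np.zeros((600,800,3),np.uint8)
c[:,:440]=cv2.resize(A[105:285,195:327],(440,600),interpolation=cv2.INTER_CUBIC)
c[:350,445:795]=cv2.resize(B[145:215,225:295],(350,350),interpolation=cv2.INTER_CUBIC)
c[355:600,445:795]=cv2.resize(B[110:285,150:400],(350,245))
cv2.imwrite("pics/a6.png",cv2.cvtColor(c,cv2.COLOR_RGB2BGR))
E
```

```text
18.775 [0.4721 0.1253 0.1722] [ 0.2547 -0.0339  2.0553 -0.2041  0.676  -1.1547] [ 0.6896  0.4293 -0.5505] 0.03286854805034036
```

View pics/a6.png

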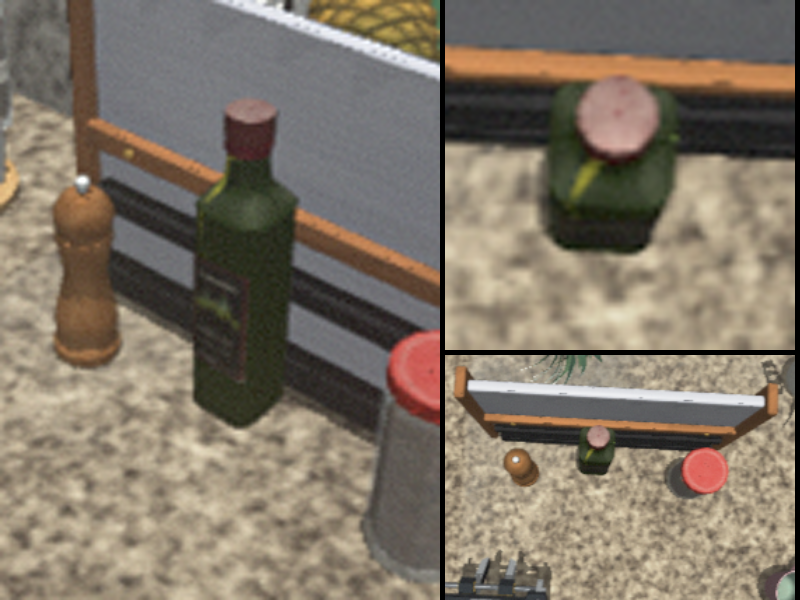

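The bottle stands upright and square against both bumper bars. The mill and jar are where they were, and the arm is clear.

```bash
python3 -c "
from plant import robot
print(robot.sign_off())"
```

```text
the job is handed in; nothing more can be done
None
```

The oil bottle is standing, was pressed home against both bumper bars with about 14 N, and has been handed in at about 19 s; the last images show the jar and mill where they were.

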